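# Hold a bag clip open astride a carton's top edge

### The arm

A 6-joint arm with a two-finger parallel gripper is mounted at the origin on the work surface. World frame = base frame: x ahead of the robot, y to its left, z up, the work surface at z = 0. Lengths are in m, angles in rad, forces in N, time in s.
With the tool pointing down it reaches from about 0.4 to 0.825 m from the base axis. Payload 7 kg.
Tool frame: the origin (TCP) lies between the finger pads; the fingertips stand 25 mm ahead of it and the grasp point (between the pads) lies 6 mm ahead of it (arm.tip_extent is the z of the fingertips in the tool frame, in m); z points along the fingers, x is the direction in which the jaws open and shut, and the axes are right-handed (so a half turn about z gives the same grasp; the last joint's range is limited). The gripper opens to 88 mm and grips with 3 to 60 N. Pads are 19 mm wide; open, the fingers measure 130 mm over their backs; the gripper's body (78 mm by 193 mm) begins 47 mm behind the grasp point.
Start: joints at [-0.888, 0.359, 0.012, 0, -1.224, -0.288], TCP at [0.26, -0.623, 0.252] pointing down, gripper open.
Joint ranges: [-3.07, 3.07], [-1.43, 2.12], [-1.02, 1.25], [-3.03, 1.67], [-3.05, -0], [-3.03, 3.03]. Speed limits (rad/s): [2.39, 2.39, 3.01, 3.14, 3.14, 3.14].

### API

Orientations are given as [roll, pitch, yaw] about the fixed x, y, z axes, in that order (R = Rz(yaw) Ry(pitch) Rx(roll)).
In Python, from station import monitor, grab_frame, job_done, arm gives the robot as it stands.
- The arm moves only by the shell command python3 -m jog 'ROWS' [FORCE]. ROWS is JSON, a list that holds one entry, the list of rows, each a list of 7 numbers: the shift along the world's x, y, z in m, then the turn, a rotation vector about the world's x, y, z in rad, then the opening, from 0 (shut) to 1 (fully open). In form: [[[dx, dy, dz, ax, ay, az, claw], ...]]. A call has 1 to 20 rows; each row shifts and turns the commanded pose from where the row before left it; what a row does not reach is not made up. A row lasts 1/8 s, in which the tool goes at most 62.5 mm and 10.7 degrees, less where a joint would pass 70% of its speed; a pose out of reach is approached as far as the arm can. A call is refused whole if a number of a shift passes 0.0625 or a number of a turn 0.188, either way. A call with a gripper value outside its range is refused whole. The fingers move at their own pace and stop on an object; FORCE is the grip in N (left out, the last holds). Time passes only in rows, so rows that do not move let the fingers close. It gives the time, the measured TCP pose, the force and the opening at its end, in the units of the state.
- monitor.get_state(): the state, without advancing time (a new reading comes with each control period).
- grab_frame(name): name is "scene" or "top" or "wrist"; returns a dict with "pixels" (420x560x3 uint8, red, green, blue), "K" (3x3 intrinsics, pixels), "view" (4x4, takes a point from world to camera coordinates); the wrist camera has in their place "hand_eye" (4x4, takes a point from camera to tool coordinates, whose origin is the TCP and whose axes are the tool frame's). Camera axes: x right, y down, z forward; pixel columns grow to the right and rows downward; lengths in m; the calibration is good to about 2 mm. The wrist camera is an equidistant fisheye: a pixel r from the principal point sees the ray r / f radians off the axis. A picture is of the moment at which its call begins: read the wrist's pose just before it. There is no depth.
- job_done(): hands the job in, once; it reports no verdict.
The state is a dict: "t": time; "q": joint angles; "qd": joint speeds; "joint_efforts": joint torques, N m; "eef_pos": TCP position; "ee_rot": TCP orientation; "force": force on the tool from outside, world axes, zero at the start; "moment": the same for the moment, N m; "width": finger opening in m.
Only numpy, scipy, OpenCV 4.12 (cv2) and the standard library are available. Lean on these libraries where they do the work, as an engineer would, in place of code of your own. Each camera call takes 0.05 s, during which the arm holds its last target.

### The job

I have opened the gable-top carton and want a clip on it: pull the drawer of the small pine chest all the way out to its stop and leave it out, then squeeze open the wide bag clip that is clipped on the drawer's centre divider and lift it off. Bring it over the carton and hold it squeezed wide open with its two jaws straddling the upright card edge on top, one jaw either side, centred on the edge and in line with it, the edge about halfway up between the jaws and the clip not touching the carton. Finish while holding it there squeezed open, so that I can press the folds flat before it snaps shut, and do not shift the carton or disturb the narrow clip and the other things standing about.

Things in the scene. Friction and masses are not known exactly. Their poses are not given: they have to be found in the camera images.
- drawer (a joint): How far the drawer is out, m: 0 shut, 0.18 at its stop. It slides along -x of drawer_handle with about 2 N of friction and stays where it is left.
- drawer_handle (a point): Middle of the dark bar handle of the pine chest's one drawer: a level round bar 11 mm thick, 110 mm long, 35 mm out from the drawer front (29 mm clear behind it), 97 mm above the table. Its axes are the chest's: x level, pointing into the chest (it opens along -x), y along the bar. Behind it the drawer front is 119 mm high, the chest (280 deep, 260 wide) 135 mm. Chest is fixed.
- drawer_divider (a point): Middle of the top edge of the drawer's centre divider, 64 mm above the table: an upright 6 mm plywood strip along the chest's x. The drawer's side walls are 72 mm high, 103 mm either side of it. Two bag clips stand on it, jaws down, 66 mm apart; the wide one may be the front or the rear one. Axes are the chest's.
- wide_clip: The wide white bag clip (52 g in all), jaws 70 mm long, clamped on the divider. Origin on its hinge pin, 5 mm above the divider's top; x along the pin (along the divider), y across the clip, z up. Jaw tips 38 mm below the pin; handles above it. The frame belongs to the half on +y: as the clip opens while held upright it turns up to 0.27 rad about x.
- wide_clip_grip (a point): Point between the handle plates, 30 mm over the pin. Two plates, 40 mm wide along x, 3 mm thick, tops 42 mm over the pin, lean apart to 45 mm over their outer top edges (22 mm at the pin). Pinched together across y they open the jaws: 5 N starts it, 10 to 15 N holds it at its stop, plates parallel, 22 mm over their outsides, tops 46 mm over the pin.
- wide_clip_jaw (a joint): Opening angle of the wide clip's other half about the pin, rad: 0 while it clamps the 6 mm divider, -0.15 shut on nothing, 0.54 fully open at its stop.
- wide_clip_tip_a (a point): Middle of the tip of the wide clip's jaw on its own +y side, on the gripping face, 38 mm below the pin; it turns with wide_clip.
- wide_clip_tip_b (a point): Middle of the tip of the wide clip's other jaw, facing tip a; 6 mm from it on the divider, 26 mm fully open.
- narrow_clip: The narrow white bag clip of the same kind, jaws 34 mm long, handle plates 26 mm wide with tops 36 mm over its pin, on the same divider; it stays there. Origin on its hinge pin, 68 mm above the table, x along the divider.
- carton: Loose gable-top carton of white card with a brown band, 70 x 70 mm, 100 mm high to the shoulders, two roof slopes up to 128 mm, and on them the upright folded card edge: 24 mm high, 3 mm thick, 70 mm long along its own x, top at 152 mm. About 0.45 kg. Origin at the centre of its underside, z up.
- carton_edge (a point): Middle of the top of that upright card edge, 152 mm above the carton's underside; x along the edge, y across it, z up.
- jar: Bystander: closed amber glass jar, 72 mm across, 115 mm high. Origin at the centre of its underside.
- tin: Bystander: tin can, 72 mm across, 105 mm high. Origin at the centre of its underside.
- vinegar: Bystander: green glass bottle, 60 mm across, 190 mm high. Origin at the centre of its underside.
- mug: Bystander: white mug, 80 mm across, 92 mm high. Origin at the centre of its underside.
- spice: Bystander: spice jar, 44 mm across, 95 mm high. Origin at the centre of its underside.
Mind the look-alikes: they are no part of the job. What is shaped like the carton but turquoise or yellow is not meant.

How it is judged:
By the outcome, as a careful person would: the job done as asked, in the order asked, and still so for the second after the job is handed in, while the arm keeps its last pose, push and grip.
It also fails if it takes over 58 s, if anything falls off the work surface, if the arm or the gripper's body presses on something with over 40 N, if the wrist force passes 120 N, or if a joint passes its speed limit or range.

## Working session

There is one attempt and no reset: what is moved stays moved. The work goes in short steps, Python scripts to look and compute and a shell command to move; the robot and the scene stay as the last step left them, time stands still between calls to the robot, and variables do not carry over. Pictures are saved under pics/ and viewed, and the job is handed in when it is done.

```bash
ls; mkdir -p pics; cat > h.py <<'E'
import numpy as np, cv2
from station import monitor, grab_frame, job_done, arm
def snap(n,f):
    s=monitor.get_state(); r=grab_frame(n); cv2.imwrite('pics/'+f+'.png',cv2.cvtColor(r['pixels'],cv2.COLOR_RGB2BGR))
    np.savez('pics/'+f+'.npz',pos=s['eef_pos'],rot=s['ee_rot'],**r); return r
E
python3 - <<'E'
from h import *
s=monitor.get_state();print(s, arm.tip_extent)
for n in('scene','top','wrist'):
    r=snap(n,n+'0'); print(n,r['K'],r.get('view'),r.get('hand_eye'))
E
```

```text
pics
{'t': 0.0, 'q': array([-8.87911449e-01,  3.59400949e-01,  1.10342368e-02, -3.44389711e-04,
       -1.22411865e+00, -2.88093902e-01]), 'qd': array([-4.21440020e-04, -4.96220239e-05, -1.47545786e-03,  7.14225449e-04,
       -2.52243917e-04,  1.36467907e-03]), 'joint_efforts': array([ 4.46336317e-04, -5.82717705e+01,  2.93055207e+01,  6.99754760e+00,
        6.86664323e-03, -1.55706061e-04]), 'eef_pos': array([ 0.25940356, -0.62265998,  0.25060389]), 'ee_rot': array([-3.14142311e+00, -1.71141264e-03,  1.96546987e+00]), 'force': array([ 1.08009239, -0.55690306, -0.30239628]), 'moment': array([ 0.00417859,  0.01496208, -0.02504243]), 'width': 0.08763609117328469} 0.025
scene [[505.78207754   0.         285.46741795]
 [  0.         505.78207754 200.49709295]
 [  0.           0.           1.        ]] [[-0.3312387   0.94321433 -0.02505287  0.18964765]
 [ 0.5509196   0.17178017 -0.81668793 -0.23535173]
 [-0.76600818 -0.28432076 -0.5765355   2.03508294]
 [ 0.          0.          0.          1.        ]] None
top [[430.08203156   0.         275.69031408]
 [  0.         430.08203156 209.45754149]
 [  0.           0.           1.        ]] [[-1.30743361e-03 -9.99990024e-01  4.27123702e-03  6.59290600e-03]
 [-9.98520528e-01  1.07330221e-03 -5.43654662e-02  5.89198730e-01]
 [ 5.43603395e-02 -4.33599708e-03 -9.98511969e-01  1.33923609e+00]
 [ 0.00000000e+00  0.00000000e+00  0.00000000e+00  1.00000000e+00]] None
wrist [[325.1922621    0.         279.01898807]
 [  0.         325.1922621  204.09749915]
 [  0.           0.           1.        ]] None [[ 9.99999990e-01 -5.84350852e-05  1.28105069e-04  1.40417144e-04]
 [ 1.97980623e-05  9.59131161e-01  2.82961864e-01 -7.64740414e-02]
 [-1.39404464e-04 -2.82961858e-01  9.59131152e-01 -1.32478521e-01]
 [ 0.00000000e+00  0.00000000e+00  0.00000000e+00  1.00000000e+00]]
```

View pics/scene0.png

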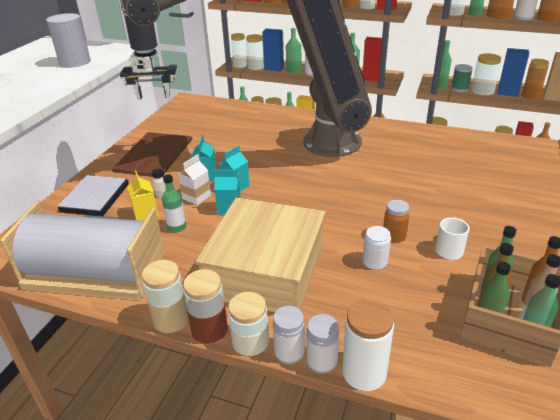

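View pics/top0.png

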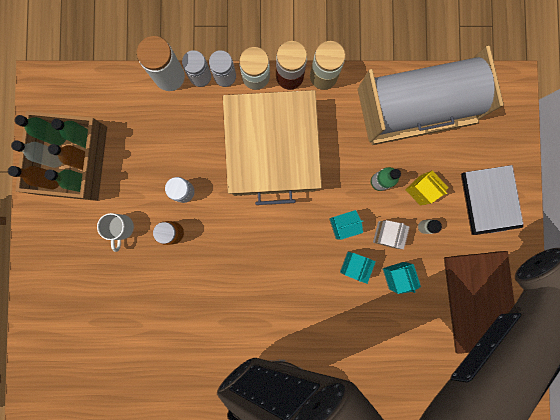

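View pics/wrist0.png

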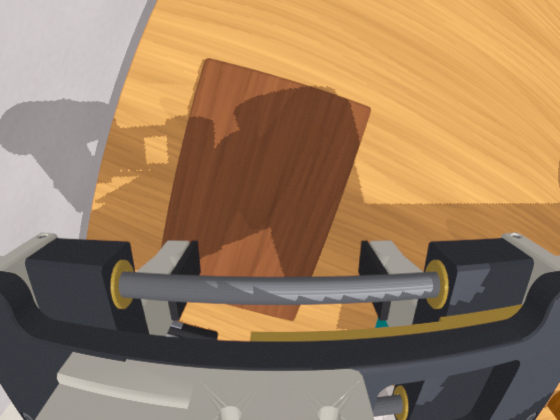

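Top view: the chest is at (272,140) with its dark handle at (276,200). Carton candidates are white (393,233), turquoise (348,224), (358,267) and (402,277), and yellow (430,187). I choose the white one with the brown band. Next, close crops.

```bash
python3 - <<'E'
from h import *
a=cv2.imread('pics/top0.png');s=cv2.imread('pics/scene0.png')
c1=cv2.resize(a[205:265,360:450],None,fx=6,fy=6,interpolation=cv2.INTER_CUBIC)[:, :540]
c2=cv2.resize(a[180:215,230:330],None,fx=5,fy=5,interpolation=cv2.INTER_CUBIC)
o=np.zeros((560,800,3),np.uint8);o[:360,:540]=c1;o[370:545,:500]=c2
c3=cv2.resize(s[150:220,170:220],None,fx=5,fy=5,interpolation=cv2.INTER_CUBIC);o[:350,545:795]=c3
cv2.imwrite('pics/crop0.png',o)
E
```

```text
(no output)
```

View pics/crop0.png

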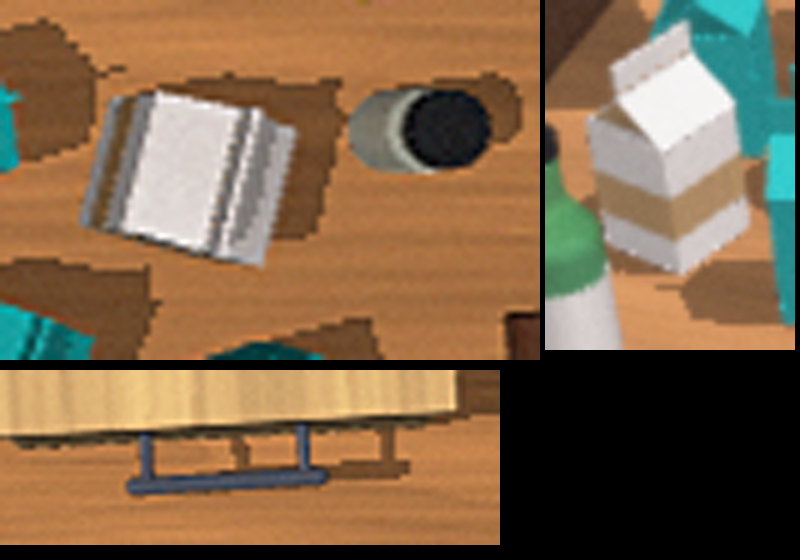

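```bash
cat >> h.py <<'E'
from scipy.spatial.transform import Rotation as Ro
def load(f): return dict(np.load('pics/'+f+'.npz'))
def ray(d,u,v):
    K=d['K']
    if 'view' in d:
        c=np.array([(u-K[0,2])/K[0,0],(v-K[1,2])/K[1,1],1.]);R=d['view'][:3,:3];t=d['view'][:3,3]
        return -R.T@t, R.T@c
    x,y=u-K[0,2],v-K[1,2];r=np.hypot(x,y);th=r/K[0,0]
    c=np.array([x/r*np.sin(th),y/r*np.sin(th),np.cos(th)]) if r>0 else np.array([0,0,1.])
    H=d['hand_eye'];R=Ro.from_euler('xyz',d['rot']).as_matrix()
    return d['pos']+R@H[:3,3], R@(H[:3,:3]@c)
def onz(d,u,v,z):
    o,r=ray(d,u,v); return o+r*(z-o[2])/r[2]
def tri(a,b):
    (o1,r1),(o2,r2)=a,b; A=np.stack([r1,-r2],1);s=np.linalg.lstsq(A,o2-o1,rcond=None)[0]
    p,q=o1+s[0]*r1,o2+s[1]*r2; return (p+q)/2,np.linalg.norm(p-q)
def proj(d,P):
    K=d['K']; 
    if 'view' in d:
        c=d['view'][:3,:3]@P+d['view'][:3,3]; return K[0,0]*c[0]/c[2]+K[0,2],K[1,1]*c[1]/c[2]+K[1,2]
    H=d['hand_eye'];R=Ro.from_euler('xyz',d['rot']).as_matrix()
    c=H[:3,:3].T@(R.T@(np.array(P)-d['pos'])-H[:3,3]);r=np.hypot(c[0],c[1]);k=K[0,0]*np.arctan2(r,c[2])/r
    return K[0,2]+k*c[0],K[1,2]+k*c[1]
E
python3 - <<'E'
from h import *
d=load('top0');a=onz(d,256,203.4,.097);b=onz(d,295,201.2,.097);print('handle ends',a,b,(a+b)/2,np.linalg.norm(a-b),'bar dir yaw',np.arctan2(*(a-b)[[1,0]]))
for u,v in((223,98),(318,93),(228,192.5),(321,190)): print('chest top',onz(d,u,v,.135))
print('edge guess',onz(d,360+255/6,205+108/6,.15),onz(d,360+222/6,205+248/6,.15))
for n,u,v,z in(('vin',394,174,.19),('yel',431,186,.12),('spice',433,226,.095),('t1',348,224,.12),('t2',358,267,.12),('t3',402,277,.12)):print(n,onz(d,u,v,z))
E
```

```text
handle ends [0.60284256 0.06458672 0.097     ] [ 0.60926562 -0.05106682  0.097     ] [0.60605409 0.00675995 0.097     ] 0.11583175513697397 bar dir yaw 1.626276382016977
chest top [0.90812311 0.15950527 0.135     ]
chest top [ 0.92295965 -0.11751175  0.135     ]
chest top [0.63176708 0.14363995 0.135     ]
chest top [ 0.63875683 -0.12427069  0.135     ]
edge guess [ 0.54303652 -0.3533476   0.15      ] [ 0.47705396 -0.33662079  0.15      ]
vin [ 0.67744899 -0.32021375  0.19      ]
yel [ 0.6517061  -0.44759584  0.12      ]
spice [ 0.53527291 -0.46023044  0.095     ]
t1 [ 0.541      -0.20371711  0.12      ]
t2 [ 0.41672746 -0.23134236  0.12      ]
t3 [ 0.38780595 -0.35817932  0.12      ]
```

```bash
python3 -m jog '[[[0.027,0.048,0.01,0,0,0.094,0.3],[0.027,0.048,0.01,0,0,0.094,0.3],[0.027,0.048,0,0,0,0.094,0.3],[0.027,0.048,0,0,0,0.094,0.3],[0.027,0.048,0,0,0,0.094,0.3],[0,0,0,0,0,0,0.3]]]' 20; python3 - <<'E'
from h import *
r=snap('wrist','wrist1');d=load('wrist1');print(d['pos'],d['rot'])
E
```

```text
t: 0.9
eef_pos: [0.3961, -0.3803, 0.2719]
ee_rot: [3.141, 0.001, 2.441]
force: [0.2, -0.5, 0.1]
width: 0.0329
[ 0.39612903 -0.3803215   0.27186182] [3.14097549e+00 5.49685044e-04 2.44107652e+00]
```

View pics/wrist1.png

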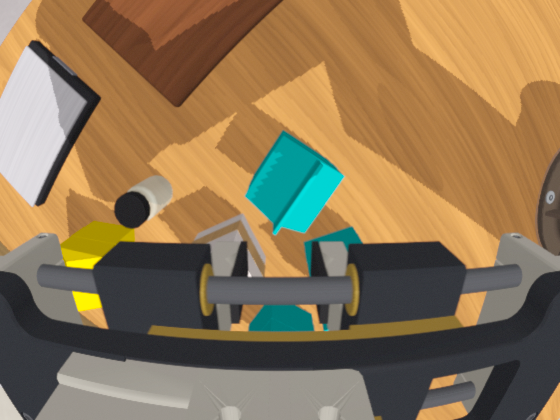

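The carton is hidden behind the fingers at (230,240), because the camera looks back past the hand. I'll look again a little further along.

```bash
python3 -m jog '[[[0.03,0.05,0,0,0,0.1,0.3],[0.03,0.05,0,0,0,0.1,0.3],[0.03,0.05,0,0,0,0.1,0.3],[0.03,0.05,0,0,0,0.1,0.3],[0,0,0,0,0,0,0.3]]]'; python3 - <<'E'
from h import *
r=snap('wrist','wrist2');d=load('wrist2');print(d['pos'],d['rot'])
E
```

```text
t: 1.58
eef_pos: [0.5161, -0.1812, 0.2711]
ee_rot: [-3.142, -0.0, 2.839]
force: [-0.8, 0.1, -0.6]
width: 0.0264
[ 0.51609541 -0.18121624  0.27110259] [-3.14156431e+00 -4.43020656e-04  2.83909641e+00]
```

View pics/wrist2.png

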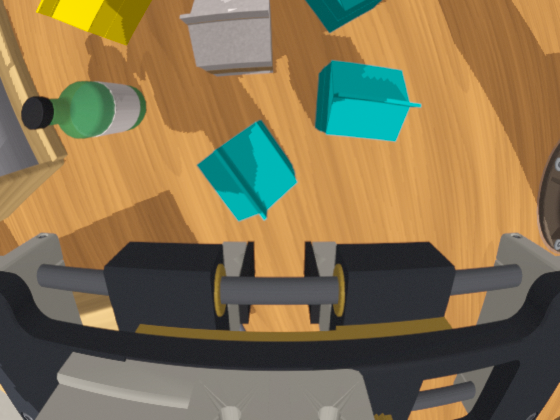

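```bash
python3 -m jog '[[[0.022,0.047,-0.005,0,0,0.085,0.3],[0.022,0.047,-0.005,0,0,0.085,0.3],[0.022,0.047,-0.005,0,0,0.085,0.3],[0.022,0.047,-0.005,0,0,0.085,0.3],[0,0,0,0,0,0,0.3]]]'; python3 - <<'E'
from h import *
r=snap('wrist','wrist3');d=load('wrist3');print(d['pos'],d['rot'])
a=cv2.imread('pics/wrist2.png')[0:90,160:300];cv2.imwrite('pics/crop2.png',cv2.resize(a,None,fx=5,fy=5,interpolation=cv2.INTER_CUBIC))
E
```

```text
t: 2.25
eef_pos: [0.6034, 0.0057, 0.2503]
ee_rot: [-3.141, -0.002, -3.107]
force: [0.3, -1.0, -0.4]
width: 0.0263
[0.60338471 0.00566224 0.25029763] [-3.14117918e+00 -1.66247727e-03 -3.10670150e+00]
```

View pics/wrist3.png

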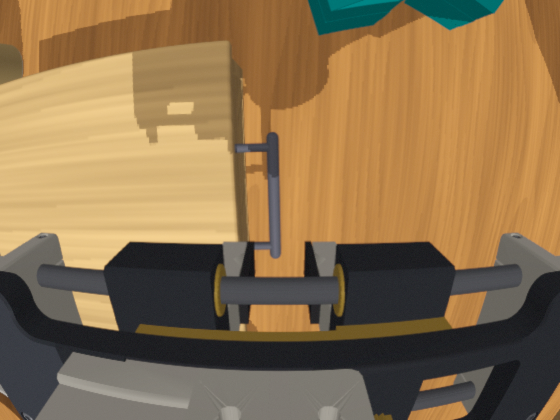

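View pics/crop2.png

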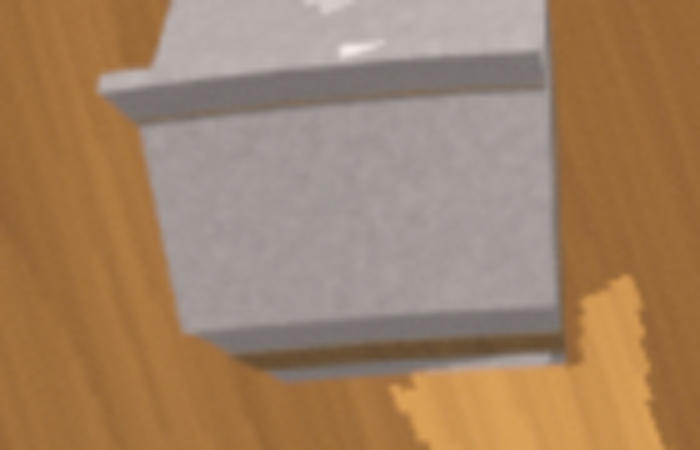

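```bash
python3 - <<'E'
from h import *
d=load('wrist3');a=onz(d,272.5,135,.097);b=onz(d,276,256,.097);print(a,b,(a+b)/2,np.linalg.norm(a-b),'yaw',np.arctan2(*(b-a)[[1,0]])-np.pi/2)
t=load('top0');print(proj(t,a),proj(t,b))
print('chest front top',onz(d,230,45,.135),onz(d,241,200,.135))
d=load('wrist2');a=onz(d,180.6,16.8,.152);b=onz(d,268.6,10.4,.152);print('edge',a,b,(a+b)/2,np.linalg.norm(a-b),'yaw',np.arctan2(*(a-b)[[1,0]]))
print(proj(t,a),proj(t,b))
E
```

```text
[ 0.61072474 -0.04921409  0.097     ] [0.60392583 0.06611111 0.097     ] [0.60732528 0.00844851 0.097     ] 0.11552543674961824 yaw 0.058886106704250096
(np.float64(294.3737131333814), np.float64(200.70997664722017)) (np.float64(255.48609818760326), np.float64(203.0359138240279))
chest front top [ 0.64449619 -0.12111086  0.135     ] [6.33591003e-01 3.05182625e-05 1.35000000e-01]
edge [ 0.543479   -0.35302541  0.152     ] [ 0.47689517 -0.33308357  0.152     ] [ 0.51018708 -0.34305449  0.152     ] 0.06950600097738753 yaw -0.29099779795339287
(np.float64(402.5945617805867), np.float64(222.82774388419122)) (np.float64(395.9526513215519), np.float64(246.41366334723978))
```

```bash
python3 -m jog '[[[0.004,0.002,-0.03,0,0,0.023,0.2],[0,0,-0.04,0,0,0,0.2],[0,0,-0.02,0,0,0,0.2],[0,0,0,0,0,0,0.2]]]'; python3 - <<'E'
from h import *
r=snap('wrist','wrist4');d=load('wrist4');print(d['pos'],d['rot'],monitor.get_state()['width'])
a=cv2.imread('pics/wrist4.png')[120:400,150:430];cv2.imwrite('pics/crop4.png',cv2.resize(a,None,fx=2,fy=2,interpolation=cv2.INTER_CUBIC))
E
```

```text
t: 2.8
eef_pos: [0.6053, 0.0046, 0.1602]
ee_rot: [-3.141, -0.003, -3.088]
force: [0.5, 0.6, 1.4]
width: 0.0177
[0.60525766 0.0045518  0.16018289] [-3.14072079 -0.00341944 -3.08794138] 0.017560432739381494
```

View pics/crop4.png

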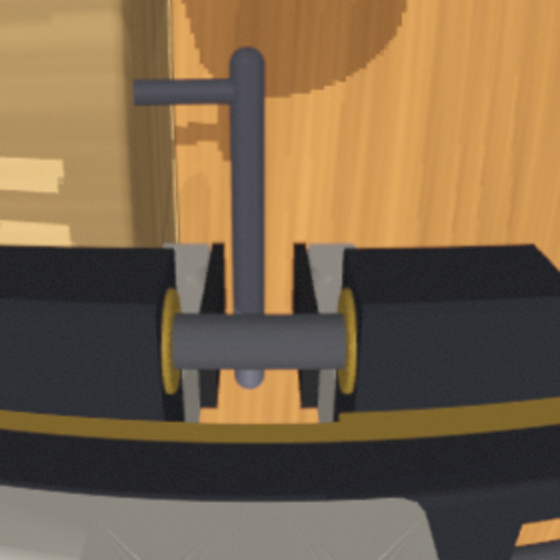

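```bash
python3 - <<'E'
from h import *
d=load('wrist4')
for v in(150,200,240,300): 
  u={150:123.5,200:123.5,240:124,300:124.5}[v]; print(onz(d,150+u+0.0,v,.097))
E
```

```text
[ 0.61113381 -0.04787742  0.097     ]
[ 0.60957226 -0.01656087  0.097     ]
[0.60794145 0.01042593 0.097     ]
[0.60538413 0.05691339 0.097     ]
```

```bash
python3 -m jog '[[[0.003,0.003,-0.015,0,0,0,0.2],[0,0,-0.02,0,0,0,0.2],[0,0,-0.015,0,0,0,0.2],[0,0,0,0,0,0,0.2],[0,0,0,0,0,0,0.08],[0,0,0,0,0,0,0.08]]]' 20; python3 - <<'E'
from h import *
r=snap('wrist','wrist5');d=load('wrist5');print(d['pos'],d['rot'],monitor.get_state()['force'])
a=cv2.imread('pics/wrist5.png')[120:400,150:430];cv2.imwrite('pics/crop5.png',cv2.resize(a,None,fx=2,fy=2,interpolation=cv2.INTER_CUBIC))
E
```

```text
t: 3.6
eef_pos: [0.6083, 0.0098, 0.1113]
ee_rot: [-3.142, -0.002, -3.085]
force: [-4.6, 0.5, -0.5]
width: 0.0104
[0.60830749 0.00976872 0.1113256 ] [-3.14155332e+00 -2.47285915e-03 -3.08507874e+00] [-4.75917228 -0.24591087 -0.65375867]
```

View pics/crop5.png

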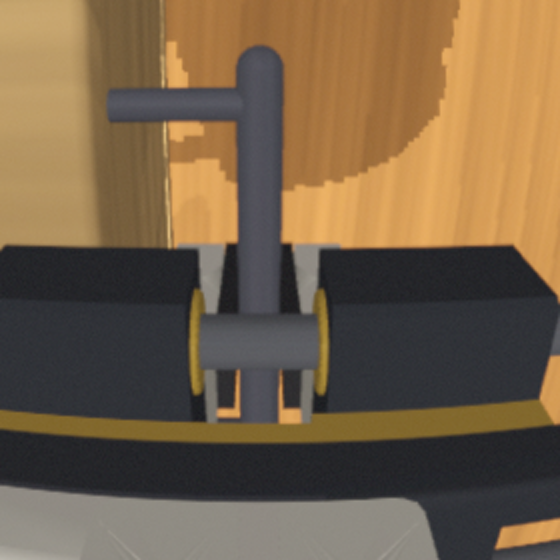

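The bar is held at crop (260,300). Now I pull along the chest's -x.

```bash
python3 -m jog '[[[-0.015,-0.0009,0,0,0,0,0.08],[-0.025,-0.0015,0,0,0,0,0.08],[-0.025,-0.0015,0,0,0,0,0.08],[-0.025,-0.0015,0,0,0,0,0.08],[-0.025,-0.0015,0,0,0,0,0.08],[-0.025,-0.0015,0,0,0,0,0.08],[-0.02,-0.0011,0,0,0,0,0.08],[-0.012,-0.0007,0,0,0,0,0.08],[-0.008,-0.0005,0,0,0,0,0.08],[0,0,0,0,0,0,0.08]]]' 30
```

```text
t: 4.9
eef_pos: [0.4287, -0.0003, 0.1113]
ee_rot: [3.141, -0.001, -3.085]
force: [-2.4, 6.5, -10.2]
width: 0.0098
```

```bash
python3 -m jog '[[[-0.002,0,0,0,0,0,0.08],[-0.002,0,0,0,0,0,0.08],[0,0,0,0,0,0,0.08]]]'
```

```text
t: 5.28
eef_pos: [0.4283, -0.0002, 0.1115]
ee_rot: [3.141, 0.005, -3.084]
force: [15.1, -1.9, -28.8]
width: 0.0101
```

```bash
python3 -m jog '[[[0.003,0,0,0,0,0,0.08],[0,0,0,0,0,0,0.2],[0,0,0,0,0,0,0.2],[0,0,0.01,0,0,0,0.2],[0,0,0.03,0,0,0,0.2],[0,0,0.05,0,0,0,0.2],[0,0,0.05,0,0,0,0.2],[0,0,0.03,0,0,0,0.2],[0,0,0,0,0,0,0.2]]]'; python3 - <<'E'
from h import *
r=snap('wrist','wrist6');snap('top','top6');snap('scene','scene6');d=load('wrist6');print(d['pos'],d['rot'],monitor.get_state()['force'])
E
```

```text
t: 6.4
eef_pos: [0.4298, -0.0006, 0.2851]
ee_rot: [3.14, 0.006, -3.084]
force: [-0.2, 0.3, -1.2]
width: 0.0176
[ 0.42977999 -0.00062326  0.2851488 ] [ 3.1400219   0.0062577  -3.08437571] [ 0.50743315  0.0272078  -0.16212419]
```

View pics/wrist6.png

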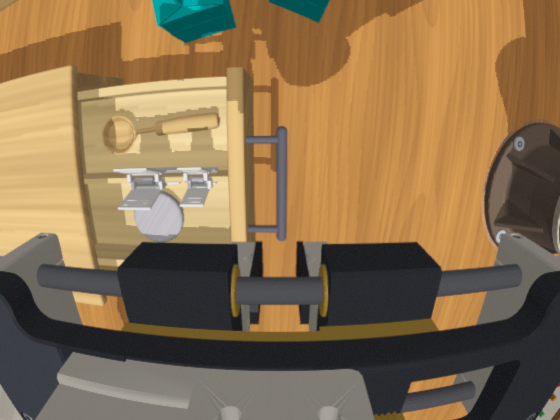

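View pics/top6.png

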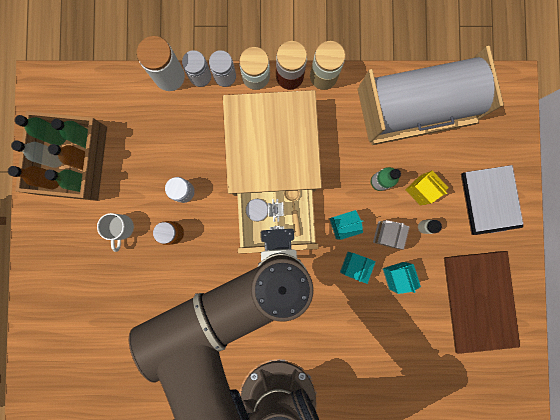

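View pics/scene6.png

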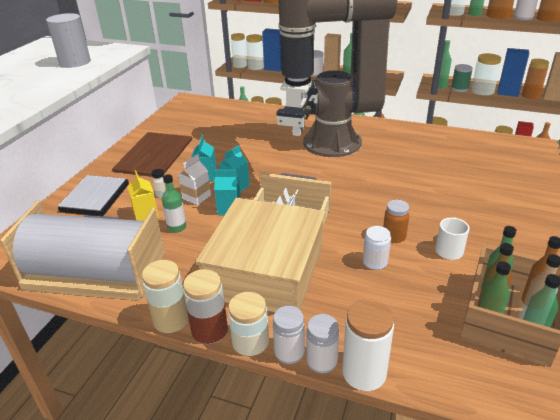

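```bash
python3 - <<'E'
from h import *
a=cv2.imread('pics/wrist6.png')[140:240,90:230];cv2.imwrite('pics/crop6.png',cv2.resize(a,None,fx=5,fy=5,interpolation=cv2.INTER_CUBIC))
a=cv2.imread('pics/top6.png')[185:255,235:325];cv2.imwrite('pics/crop6t.png',cv2.resize(a,None,fx=7,fy=7,interpolation=cv2.INTER_CUBIC))
d=load('wrist6');a=onz(d,282,128,.097);b=onz(d,282,239,.097);print('handle',a,b,(a+b)/2)
E
```

```text
handle [ 0.43140951 -0.05970715  0.097     ] [0.42449179 0.05652432 0.097     ] [ 0.42795065 -0.00159141  0.097     ]
```

View pics/crop6.png

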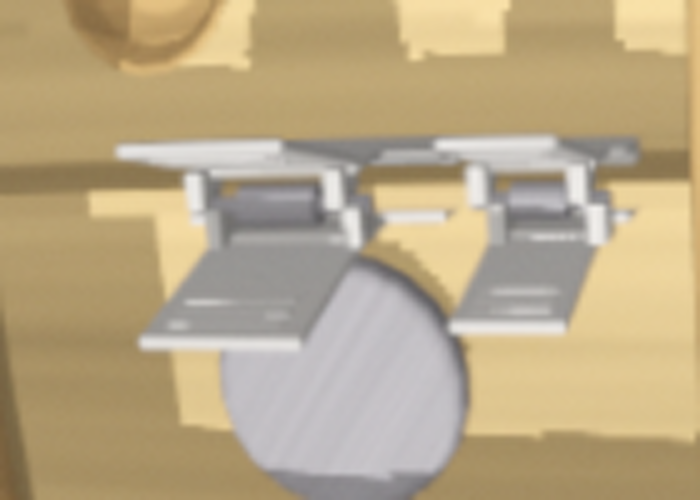

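View pics/crop6t.png

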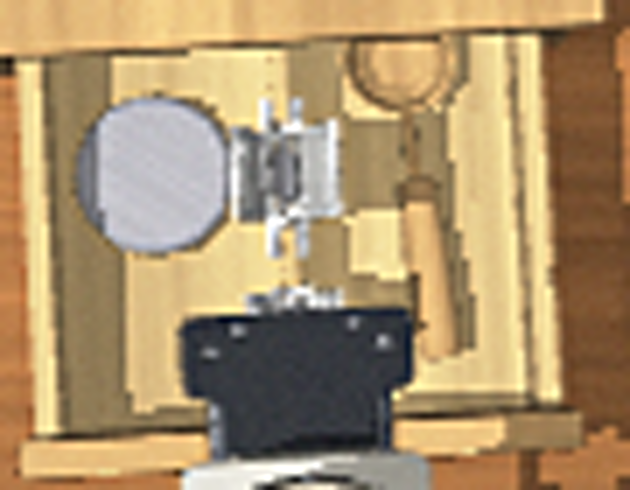

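```bash
python3 - <<'E'
from h import *
t=load('top6');w=load('wrist6')
print('clip',onz(t,275.7,209.3,.085))
# handle plate top corners in wrist: -y plate (upper): (118,152),(282,147) ; +y plate: (140,345),(302,347)
for c in((118,152),(282,147),(140,345),(302,347)): print(onz(w,90+c[0]/5,140+c[1]/5,.111))
for c in((450,325),(568,328),(437,143),(555,143)): print('n',onz(w,90+c[0]/5,140+c[1]/5,.104))
print('lid',tri(ray(t,257.1,210),ray(w,159,213)))
E
```

```text
clip [0.58592227 0.006161   0.085     ]
[ 0.60563899 -0.01277227  0.111     ]
[ 0.56646481 -0.01488727  0.111     ]
[0.60357396 0.02963948 0.111     ]
[0.56403563 0.02755347 0.111     ]
n [0.53280017 0.0229672  0.104     ]
n [0.5071935  0.02208112 0.104     ]
n [ 0.53478301 -0.0154413   0.104     ]
n [ 0.5098075 -0.016398   0.104    ]
lid (array([0.58822644, 0.06308045, 0.02270559]), np.float64(0.003034271179594567))
```

Wide clip is the rear one (wrist crop plates 40 mm at (200,150)/(220,345)); the narrow one in front has 26 mm plates. Moving over the wide clip, jaws across it.

```bash
python3 -m jog '[[[0.013,0.0007,0,0,0,-0.131,0.5],[0.013,0.0007,0,0,0,-0.131,0.7],[0.013,0.0007,0,0,0,-0.131,1],[0.013,0.0007,0,0,0,-0.131,1],[0.013,0.0007,0,0,0,-0.131,1],[0.013,0.0007,-0.01,0,0,-0.131,1],[0.013,0.0007,-0.01,0,0,-0.131,1],[0.013,0.0007,-0.01,0,0,-0.131,1],[0.013,0.0007,-0.01,0,0,-0.131,1],[0.013,0.0007,-0.01,0,0,-0.131,1],[0.013,0.0007,-0.01,0,0,-0.131,1],[0.013,0.0007,-0.01,0,0,-0.131,1],[0,0,0,0,0,0,1]]]' 25; python3 - <<'E'
from h import *
r=snap('wrist','wrist7');d=load('wrist7');print(d['pos'],d['rot'],monitor.get_state()['q'])
a=cv2.imread('pics/wrist7.png')[120:400,150:430];cv2.imwrite('pics/crop7.png',cv2.resize(a,None,fx=2,fy=2,interpolation=cv2.INTER_CUBIC))
E
```

```text
t: 8.18
eef_pos: [0.584, 0.0073, 0.2094]
ee_rot: [-3.138, 0.001, 1.627]
force: [-0.4, -0.5, -1.2]
width: 0.0878
[0.58402125 0.0073499  0.20940295] [-3.13761498e+00  1.04656272e-03  1.62713851e+00] [ 3.47227380e-01  2.42260982e-01 -2.51098455e-01 -3.25734151e-05
 -1.08049100e+00 -1.85964362e+00]
```

View pics/wrist7.png

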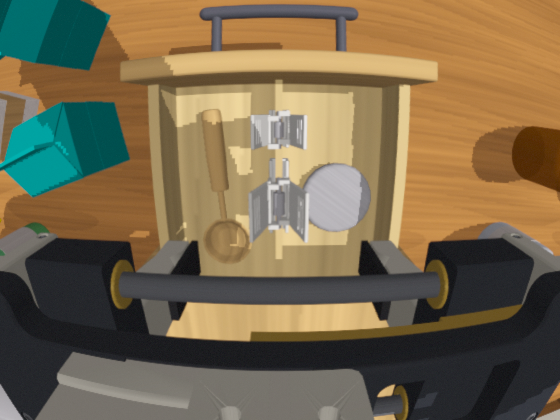

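View pics/crop7.png

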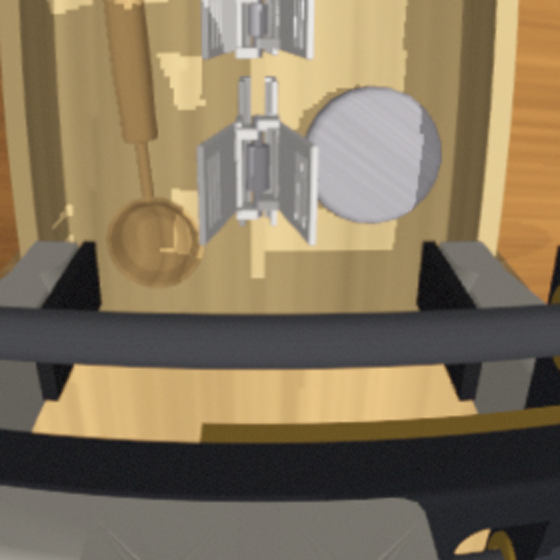

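```bash
python3 - <<'E'
from h import *
w=load('wrist7')
P=[onz(w,150+c[0]/2,120+c[1]/2,.111) for c in((200,148),(205,245),(316,148),(313,243))]
print(P,np.mean(P,0))
E
```

```text
[array([ 0.56871385, -0.01483901,  0.111     ]), array([ 0.60722242, -0.01178815,  0.111     ]), array([0.56630304, 0.02777377, 0.111     ]), array([0.60403011, 0.02977196, 0.111     ])] [0.58656736 0.00772964 0.111     ]
```

```bash
python3 -m jog '[[[0.002,0.0005,-0.03,0,0,0,1],[0,0,-0.03,0,0,0,1],[0,0,-0.03,0,0,0,1],[0,0,-0.014,0,0,0,1],[0,0,0,0,0,0,0.6],[0,0,0,0,0,0,0.55],[0,0,0,0,0,0,0.1],[0,0,0,0,0,0,0.1],[0,0,0,0,0,0,0.1],[0,0,0,0,0,0,0.1]]]' 20; python3 - <<'E'
from h import *
r=snap('wrist','wrist8');d=load('wrist8');print(d['pos'],d['rot'],monitor.get_state()['force'])
a=cv2.imread('pics/wrist8.png')[120:400,150:430];cv2.imwrite('pics/crop8.png',cv2.resize(a,None,fx=2,fy=2,interpolation=cv2.INTER_CUBIC))
E
```

```text
t: 9.48
eef_pos: [0.5881, 0.0083, 0.1094]
ee_rot: [3.138, 0.0, 1.628]
force: [-1.4, 0.9, 13.9]
width: 0.0333
[0.58814377 0.00834179 0.10942624] [3.13815946e+00 5.89135829e-05 1.62758885e+00] [-0.97427117  0.47773169 14.15217602]
```

View pics/crop8.png

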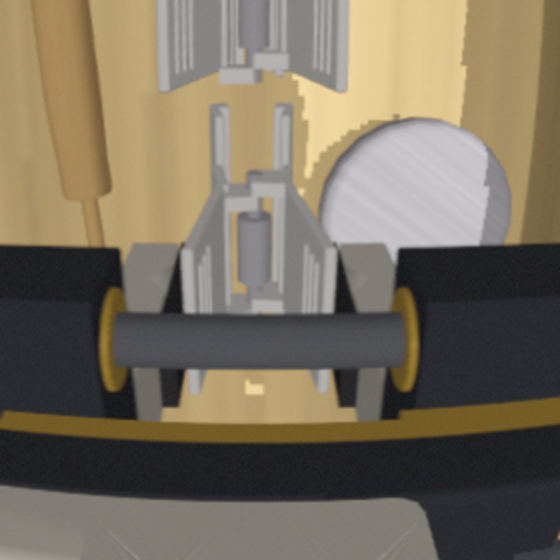

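```bash
python3 -m jog '[[[0,0,0.002,0,0,0,0.1],[0,0,0,0,0,0,0.1],[0,0,0,0,0,0,0.1]]]' 28
```

```text
t: 9.9
eef_pos: [0.5875, 0.0083, 0.1106]
ee_rot: [3.139, -0.0, 1.627]
force: [-0.3, 0.1, 8.2]
width: 0.0214
```

```bash
python3 -m jog '[[[0,0,0.01,0,0,0,0.1],[0,0,0.02,0,0,0,0.1],[0,0,0.03,0,0,0,0.1],[0,0,0.04,0,0,0,0.1],[0,0,0.04,0,0,0,0.1],[0,0,0.03,0,0,0,0.1],[0,0,0,0,0,0,0.1]]]'; python3 - <<'E'
from h import *
r=snap('wrist','wrist9');snap('top','top9');snap('scene','scene9');d=load('wrist9');print(d['pos'],d['rot'],monitor.get_state()['force'])
a=cv2.imread('pics/wrist9.png')[120:400,150:430];cv2.imwrite('pics/crop9.png',cv2.resize(a,None,fx=2,fy=2,interpolation=cv2.INTER_CUBIC))
a=cv2.imread('pics/scene9.png')[110:260,180:380];cv2.imwrite('pics/crop9s.png',cv2.resize(a,None,fx=4,fy=4,interpolation=cv2.INTER_CUBIC))
E
```

```text
t: 10.78
eef_pos: [0.5874, 0.0083, 0.2824]
ee_rot: [3.137, -0.001, 1.627]
force: [-0.3, 0.9, -0.4]
width: 0.0215
[0.58739039 0.00827543 0.28242141] [ 3.13735686e+00 -8.95209522e-04  1.62671435e+00] [-0.54156033  0.79133483 -0.39560767]
```

View pics/crop9.png

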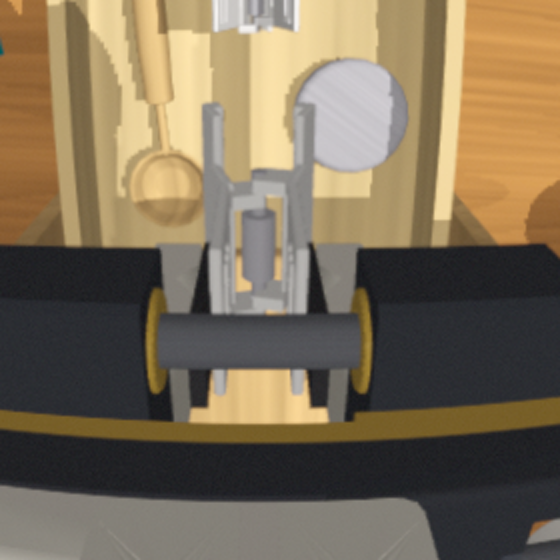

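View pics/crop9s.png

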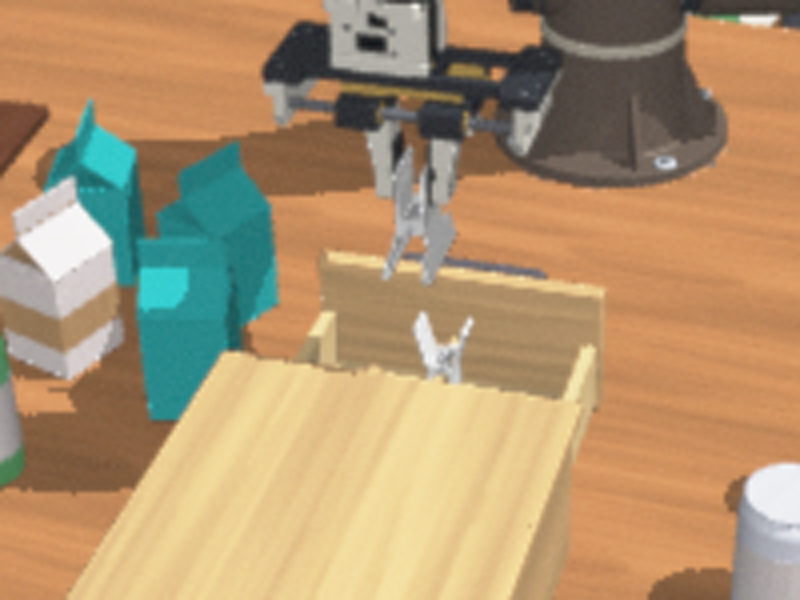

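Clip lifted off, squeezed open (width 21.5 mm), and the narrow clip still stands on the divider at crop (445,345). Now to a viewing position just beyond the carton.

```bash
python3 -m jog '[[[0,-0.02,0,0,0,-0.03,0.1],[0,-0.04,0,0,0,-0.034,0.1],[0,-0.04,0,0,0,-0.034,0.1],[0,-0.04,0,0,0,-0.034,0.1],[0,-0.04,0,0,0,-0.034,0.1],[0,-0.04,0,0,0,-0.034,0.1],[0,-0.04,0,0,0,-0.034,0.1],[0,-0.04,0,0,0,-0.034,0.1],[0,-0.04,0,0,0,-0.034,0.1],[0,-0.03,0,0,0,-0.034,0.1],[0,0,0,0,0,0,0.1],[0,0,0,0,0,0,0.1]]]'; python3 - <<'E'
from h import *
r=snap('wrist','wrist10');d=load('wrist10');print(d['pos'],d['rot'],monitor.get_state()['force'])
E
```

```text
t: 12.42
eef_pos: [0.5859, -0.3622, 0.2786]
ee_rot: [-3.14, -0.0, 1.29]
force: [-0.1, -0.7, 0.2]
width: 0.0215
[ 0.58590995 -0.36217956  0.27856008] [-3.13993029e+00 -2.21493172e-04  1.28962397e+00] [-0.82119588  0.35743042 -1.10752288]
```

View pics/wrist10.png

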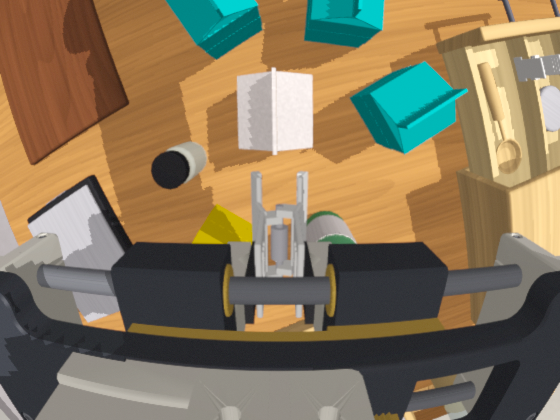

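```bash
python3 - <<'E'
from h import *
a=cv2.imread('pics/wrist10.png')
c=np.hstack([cv2.resize(a[60:160,225:325],None,fx=4,fy=4,interpolation=cv2.INTER_CUBIC),cv2.resize(a[165:325,235:325],None,fx=3.4,fy=2.5)[:400]])
cv2.imwrite('pics/crop10.png',c);print(c.shape)
g=cv2.cvtColor(a,cv2.COLOR_BGR2GRAY)
for v in (75,85,100,115,130,140,148): print(v,g[v,264:288])
E
```

```text
(400, 706, 3)
75 [209 206 190 179 177 178 180 204 244 248 245 237 238 245 245 247 246 245
 245 247 247 246 244 245]
85 [175 173 174 178 180 179 177 196 241 245 245 237 228 242 244 246 245 244
 245 243 243 245 246 246]
100 [175 175 174 174 176 173 176 191 224 244 245 237 231 240 240 240 241 244
 245 245 244 243 240 239]
115 [172 172 173 173 173 171 170 180 213 238 240 234 230 238 240 240 239 238
 238 240 242 242 242 243]
130 [174 175 175 174 172 171 171 178 212 241 244 242 236 235 239 237 239 238
 237 237 241 243 242 241]
140 [174 172 171 173 172 174 174 176 202 230 238 237 228 226 236 237 239 240
 240 240 239 239 240 241]
148 [173 174 173 173 174 174 174 176 200 231 247 247 235 231 243 246 244 240
 238 239 241 242 241 241]
```

View pics/crop10.png

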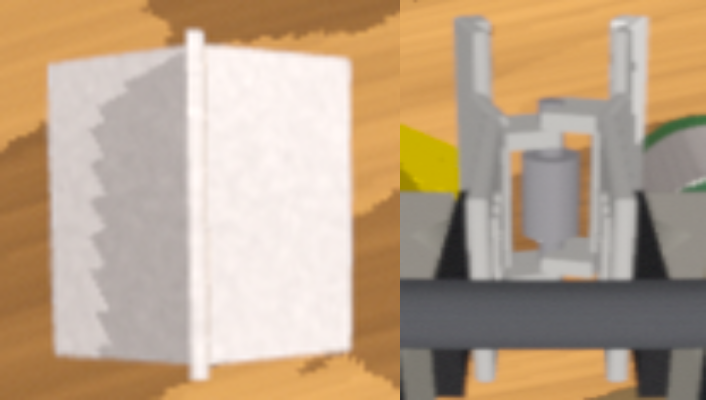

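```bash
python3 - <<'E'
from h import *
d=load('wrist10')
a=onz(d,273.8,67.3,.152);b=onz(d,274.8,155,.152);m=(a+b)/2
print('edge',a,b,m,np.linalg.norm(a-b),'yaw',np.arctan2(*(b-a)[[1,0]]))
t=load('top9');print(proj(t,m),proj(load('scene9'),m))
R=Ro.from_euler('xyz',d['rot']).as_matrix()
for dz in(.0356,.0416,.0476):
  print('pin proj',dz,[proj(d,d['pos']+R@np.array([0,y,dz])) for y in(-.012,0,.012)])
# jaws front tip extents at plane of depth pin..tip
for p,dz in(((256.5,172),.0786),((302.6,172),.0786)):
  q=onz(d,*p,d['pos'][2]-dz);print('jawfront in tool',R.T@(q-d['pos']))
q=onz(d,279.1,244,d['pos'][2]-.0416);print('pin in tool',R.T@(q-d['pos']))
E
```

```text
edge [ 0.47751727 -0.33492463  0.152     ] [ 0.54527478 -0.35377232  0.152     ] [ 0.51139602 -0.34434847  0.152     ] 0.07033005120358313 yaw -0.27130522209065316
(np.float64(399.7282360870146), np.float64(234.1740913173245)) (np.float64(191.1547942492424), np.float64(158.62366360073054))
pin proj 0.0356 [(np.float64(278.80929478657947), np.float64(230.09251239993785)), (np.float64(278.8145263014889), np.float64(249.82988613735688)), (np.float64(278.81997706937653), np.float64(268.53450262220844))]
pin proj 0.0416 [(np.float64(278.8114103627904), np.float64(226.3251381528977)), (np.float64(278.81634126389343), np.float64(245.57747983119822)), (np.float64(278.8214921410974), np.float64(263.878121540293))]
pin proj 0.0476 [(np.float64(278.81341745516795), np.float64(222.77934874542044)), (np.float64(278.81807368764345), np.float64(241.56380027675235)), (np.float64(278.82294891649036), np.float64(259.46992634751))]
jawfront in tool [-0.01474764 -0.03641111  0.07865737]
jawfront in tool [ 0.01572122 -0.03641021  0.07866412]
pin in tool [ 0.00016536 -0.00100476  0.04160177]
```

```bash
python3 -m jog '[[[-0.018,0.0044,0,0,0,0.01,0.1],[-0.0185,0.0044,0,0,0,0,0.1],[-0.0185,0.0044,-0.01,0,0,0,0.1],[-0.0185,0.0044,-0.01,0,0,0,0.1],[0,0,0,0,0,0,0.1],[0,0,0,0,0,0,0.1]]]'; python3 - <<'E'
from h import *
r=snap('wrist','wrist11');snap('scene','scene11');snap('top','top11');d=load('wrist11');print(d['pos'],d['rot'],monitor.get_state()['width'])
a=cv2.imread('pics/wrist11.png')[150:400,180:380];b=cv2.imread('pics/scene11.png')[100:225,140:240];
cv2.imwrite('pics/crop11.png',np.hstack([cv2.resize(a,None,fx=2,fy=2,interpolation=cv2.INTER_CUBIC),cv2.resize(b,None,fx=4,fy=4,interpolation=cv2.INTER_CUBIC)]))
E
```

```text
t: 13.22
eef_pos: [0.5138, -0.344, 0.2603]
ee_rot: [3.14, 0.0, 1.302]
force: [0.2, -0.6, -0.0]
width: 0.0215
[ 0.51377612 -0.34399384  0.26028155] [3.14042023e+00 2.63177142e-04 1.30158469e+00] 0.02130551319228886
```

View pics/crop11.png

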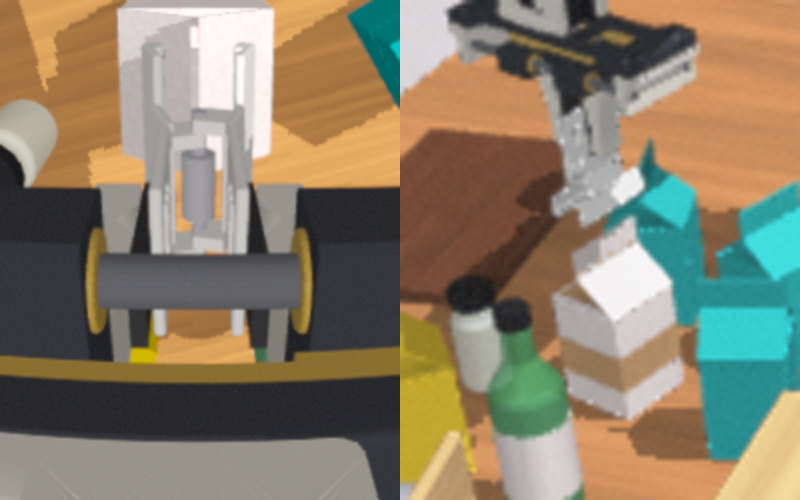

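```bash
python3 - <<'E'
from h import *
a=cv2.imread('pics/wrist11.png')
cv2.imwrite('pics/crop11b.png',cv2.resize(a[145:235,240:320],None,fx=6,fy=6,interpolation=cv2.INTER_CUBIC))
d=load('wrist11');m=np.array([.5114,-.3443,.152]);u=np.array([np.cos(-.271),np.sin(-.271),0])
for s in(-.035,-.02,0,.02,.035): print(s,proj(d,m+s*u))
R=Ro.from_euler('xyz',d['rot']).as_matrix();print(R.T@(m-d['pos']))
E
```

```text
-0.035 (np.float64(277.7042132487282), np.float64(163.369881806028))
-0.02 (np.float64(277.6870266704188), np.float64(182.8882664973917))
0 (np.float64(277.6696280018538), np.float64(208.09178557368))
0.02 (np.float64(277.6580563845016), np.float64(232.1436209588473))
0.035 (np.float64(277.6528066920372), np.float64(249.32401334078165))
[-0.00089862 -0.00233606  0.10827913]
```

View pics/crop11b.png

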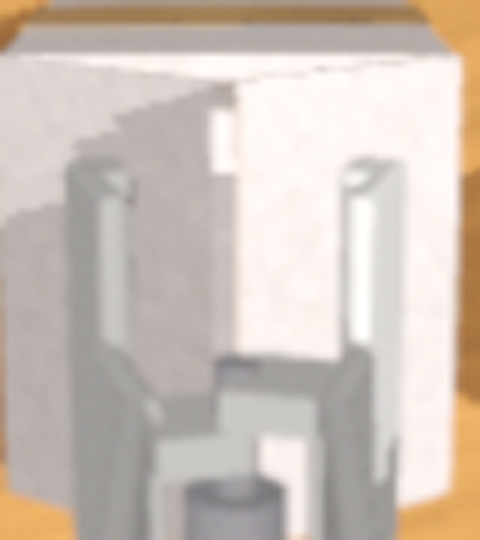

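```bash
python3 -m jog '[[[-0.0016,-0.001,-0.008,0,0,-0.002,0.1],[0,0,-0.01,0,0,0,0.1],[0,0,-0.012,0,0,0,0.1],[0,0,-0.01,0,0,0,0.1],[0,0,-0.008,0,0,0,0.1],[0,0,0,0,0,0,0.1],[0,0,0,0,0,0,0.1],[0,0,0,0,0,0,0.1]]]'; python3 - <<'E'
from h import *
r=snap('wrist','wrist12');snap('scene','scene12');snap('top','top12');d=load('wrist12');print(d['pos'],d['rot'],monitor.get_state()['width'])
m=np.array([.5114,-.3443,.152]);R=Ro.from_euler('xyz',d['rot']).as_matrix();print(R.T@(m-d['pos']));u=np.array([np.cos(-.271),np.sin(-.271),0]);print(proj(d,m-.035*u))
a=cv2.imread('pics/wrist12.png')[120:240,230:330];b=cv2.imread('pics/scene12.png')[110:210,140:240];
cv2.imwrite('pics/crop12.png',np.hstack([cv2.resize(a,(400,480),interpolation=cv2.INTER_CUBIC),cv2.resize(b,(400,480),interpolation=cv2.INTER_CUBIC)]))
E
```

```text
t: 14.38
eef_pos: [0.5117, -0.3454, 0.2121]
ee_rot: [3.141, 0.0, 1.299]
force: [-0.0, 0.4, -1.2]
width: 0.0216
[ 0.51172111 -0.34536963  0.21207671] [3.14075962e+00 1.11362742e-04 1.29860598e+00] 0.0218254243494209
[ 0.00095062 -0.0006469   0.06007609]
(np.float64(280.3113479933147), np.float64(178.9296753652022))
```

View pics/crop12.png

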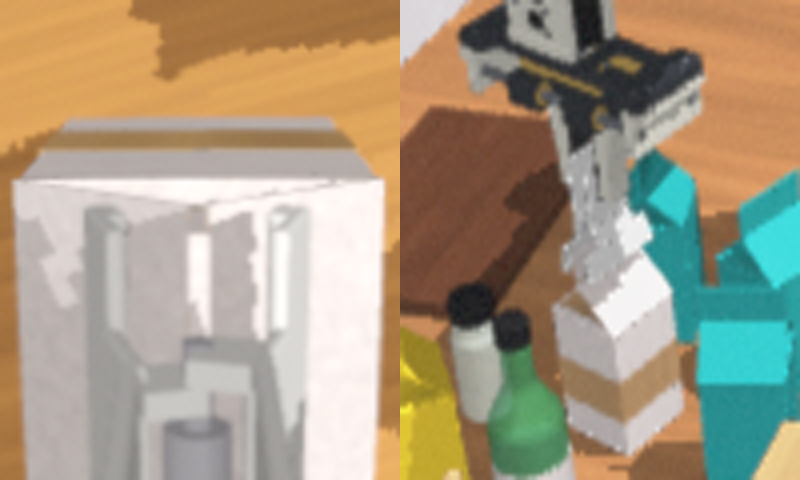

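View pics/top12.png

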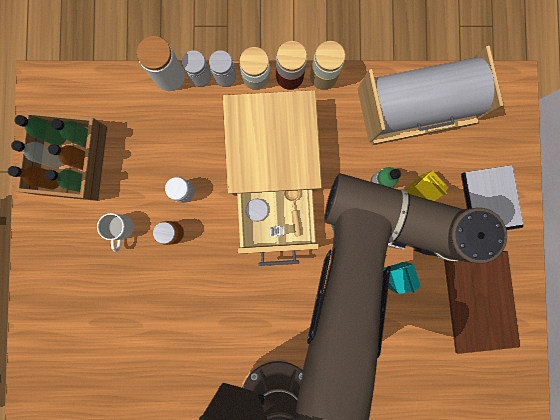

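```bash
python3 -m jog '[[[0.0002,0.0008,0,0,0,0,0.1],[0,0,0,0,0,0,0.1],[0,0,0,0,0,0,0.1]]]'; python3 - <<'E'
from h import *
d=load('wrist12');R=Ro.from_euler('xyz',d['rot']).as_matrix()
for z in(.0416,.06,.079):print(z,proj(d,d['pos']+R@np.array([-.013,-.036,z])),proj(d,d['pos']+R@np.array([.013,-.036,z])))
r=snap('wrist','wrist13');s=monitor.get_state();print(s['eef_pos'],s['force'],s['width'],s['t'])
a=cv2.imread('pics/wrist13.png');cv2.imwrite('pics/crop13.png',cv2.resize(a[150:220,240:320],None,fx=8,fy=8,interpolation=cv2.INTER_CUBIC))
t0,t1=[cv2.imread('pics/top%d.png'%i) for i in(6,12)]
cv2.imwrite('pics/cmp.png',np.hstack([cv2.resize(t[185:270,230:325],None,fx=4,fy=4) for t in(t0,t1)]))
E
```

```text
t: 14.9
eef_pos: [0.5117, -0.3444, 0.2116]
ee_rot: [3.142, 0.0, 1.299]
force: [0.3, 0.4, -0.1]
width: 0.0215
0.0416 (np.float64(255.17726987084228), np.float64(185.31131559427894)) (np.float64(302.42449329233915), np.float64(185.30479901287492))
0.06 (np.float64(257.32526120292613), np.float64(178.41509063231166)) (np.float64(300.2913576027898), np.float64(178.4091675927569))
0.079 (np.float64(259.1749394495898), np.float64(172.50157494045007)) (np.float64(298.45456010638554), np.float64(172.49618549918466))
[ 0.51170232 -0.34445826  0.21157762] [-1.06139473  0.47290702 -0.37041069] 0.021553638254809798 14.95
```

View pics/crop13.png

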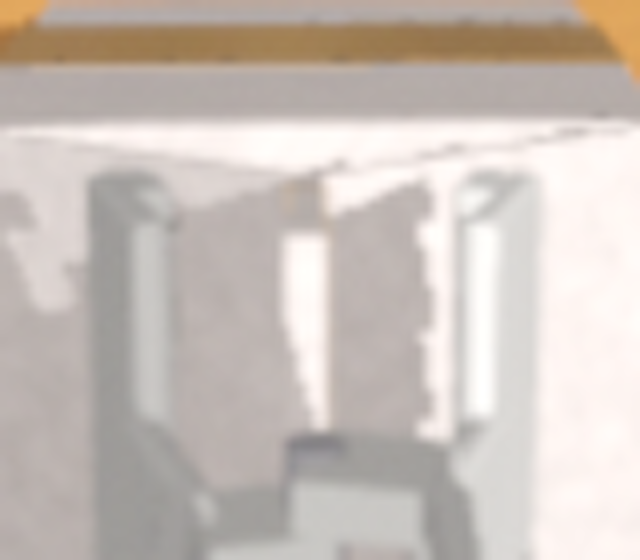

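View pics/cmp.png

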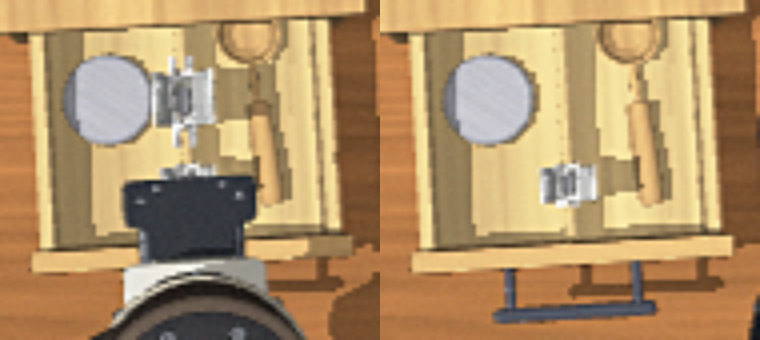

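```bash
python3 - <<'E'
from h import *
print(job_done()); s=monitor.get_state();print(s['t'],s['eef_pos'],s['width'],s['force'])
E
```

```text
the job is handed in; nothing more can be done
None
the job is handed in; nothing more can be done
```

The drawer is out to its stop and left there. I squeezed the wide clip (the rear of the two) open, lifted it off the divider and am holding it wide open over the white carton's card edge. The job was handed in at about 15 s.

**Last checks**
- **Drawer:** the handle moved about 0.18 m and then held firm, pushing back with about 15 N along the pull. That pull also put about 29 N vertically on the tool, more than I expected. A later top view shows the drawer still out.
- **Opening:** the fingers are 21.5 mm apart with the grip at 28 N, so the clip is at its stop. At 20 N it had only reached 33 mm, so I raised the force.
- **Over the carton:** the edge is within about 1 mm of the middle between the jaws and in line with them to about 0.01 rad. Its top is about 18 mm below the pin and 19 mm above the jaw tips, so about halfway.
- **Contact:** there was no noticeable force on the wrist, and the edge was still where I had measured it, so I saw no sign of touching or shifting the carton.
- **Other things:** the narrow clip is still on the divider. In the last top view the drawer's contents, jar, tin and mug look unmoved; the arm hid some of the things near the carton.

The first edge angle (-0.29 rad, from an oblique view) differed slightly from the closer overhead one (-0.27 rad). I used the closer one.

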